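Set out the soldering supplies on the bench mat

ROBOT

A 7-joint arm with a two-finger parallel gripper is mounted at the origin on a cart in front of the work surface, level with it; the furniture and walls round the work are solid. World frame = base frame: x ahead of the robot, y to its left, z up, the work surface at z = 0. Lengths are in mm, angles in rad, forces in N, time in s.
With the tool pointing down it reaches from about 425 to 825 mm from the base axis. Payload 3.6 kg.
Tool frame: the origin (TCP) lies on the centre line of the jaws, within the pads' length; the fingertips stand 14 mm ahead of it and the grasp point (between the pads) lies 5 mm behind it; z points along the fingers, y is the line along which they close (so a half turn about z gives the same grasp; the last joint's range is limited). The gripper opens to 93 mm and grips with 3 to 60 N. Pads are 15 mm wide; open, the fingers measure 128 mm over their backs; the gripper's body (75 mm by 188 mm) begins 65 mm behind the grasp point.
Start: joints at [1.286, 0.615, -0.013, 1.423, 0.008, 1.103, -0.04], TCP at [165.733, -628.487, 232.64] pointing down, gripper open.
Joint ranges: [-3.12, 3.12], [-0.3, 2.06], [-1.34, 1.32], [0.26, 2.42], [-1.36, 4.5], [0.01, 1.98], [-2.84, 2.84]. Speed limits (rad/s): [2.79, 2.79, 3.14, 3.14, 3.14, 3.14, 3.14].

INTERFACE

Orientations are given as a unit quaternion [w, x, y, z].
In Python, from plant import manip, read_camera, camera_model, read_time, read_qpos, read_joint_vel, read_tau, read_position, read_orientation, read_contact_force, read_ft_torque, read_grip_width, read_grip_force gives the robot as it stands. The module is installed in compiled form; this text tells all that it offers. Calls block until the motion is done:
- manip.reach(position, orientation): joint-space move of the TCP to a pose.
- manip.move_linear(position, velocity=150, frame=None, stop_force=None): straight line of the TCP; frame=None keeps the orientation; velocity is the mean speed in mm/s. With stop_force (N) it stops when the force on the tool has changed by that much, and returns True; else False.
- manip.set_joints(angles): joint-space move.
- manip.grip(opening): opening from 0.0 (shut) to 1.0 (fully open); the grip force is fixed at half the most; returns when the fingers have stopped.
- manip.hold(seconds).
- manip.solve_ik(position, orientation): joint angles nearest the present ones, or None.
- read_camera(name): name is "scene" or "side" or "wrist"; returns the picture (480x640x3 uint8, blue, green, red); there is no depth.
- camera_model(name): a dict with "fovy" (degrees; the focal length in pixels is half the picture's height over the tangent of half this angle, whatever the lens; pixels are square), "cx", "cy" (the principal point, pixels), "xyz" and "orientation" of the camera in the world. Camera axes: x right, y up, looking along -z (the intrinsics and any distortion apply to the point x, -y, -z); pixel columns grow to the right and rows downward; lengths in mm; the calibration is good to about 2 mm. A picture is of the moment at which its call begins: read the wrist's pose just before it. camera_model takes no time and is no camera call; for the wrist camera it gives the pose at the moment of the call.
A pose or a line that the arm cannot do raises manip.MotionError and nothing moves.
- manip.hand_in(): hands the job in; it is judged then, once.
Readings, each from a call of its own:
- read_time(): time.
- read_qpos(): joint angles.
- read_joint_vel(): joint speeds.
- read_tau(): joint torques, N m.
- read_position(): TCP position.
- read_orientation(): TCP orientation.
- read_contact_force(): force on the tool from outside, world axes, zero at the start.
- read_ft_torque(): the same for the moment, N m.
- read_grip_width(): opening from 0.0 (shut) to 1.0 (fully open).
- read_grip_force(): force on a finger pad.
Only numpy, scipy, OpenCV 4.12 (cv2) and the standard library are available. Lean on these libraries where they do the work, as an engineer would, in place of code of your own. Each camera call takes 0.05 s, during which the arm holds its last target. There are 200 camera calls.

TASK

Set out the soldering supplies on the blue mat: stand the yellow tin in the ring between the green flask and the white dispenser bottle, and put the cream paste tub on top of the tin. Stand the teal jar in the square in front of the green flask, and the dark blue tip holder in the square in front of the white dispenser with its long side running front to back of the mat, each thing upright and centred on its mark. Leave the flask, the dispenser and the grey timer where they stand.

Things in the scene. Friction and masses are not known exactly. Their poses are not given: they have to be found in the camera images.
- mat: Flat blue silicone bench mat with white printed marks, fixed, 200 (x) by 270 (y) by 3 mm thick. Origin at the centre of its underside; its x points to its back edge (away from the robot, within about 0.2 rad), y to the left, z up; its top is at z = 3 mm. Back row: three rings of 70 mm outer diameter centred at (x, y) = (50, 90), (50, 0), (50, -90) mm. Front row: two square outlines of 72 mm centred at (-50, 90) and (-50, -90) mm.
- flask: Green round flask with black screw cap, 56 mm diameter, 108 mm high, standing within about 5 mm of the centre of the left or right back ring of the mat (it changes). Loose; stays where it is. Origin at the centre of its underside, z up.
- dispenser: White round dispenser bottle with push cap, 46 mm diameter, 78 mm high, standing in the back ring at the other end from the flask. Loose; stays where it is. Origin at the centre of its underside, z up.
- tin: Yellow round tin with fixed lid, 22 mm high; 51 mm diameter below, 55 mm over the lid from 12 mm up. Flat top. Loose, on the desk. Origin at the centre of its underside, z up.
- tub: Small cream-coloured round tub with fixed lid, 16 mm high; 41 mm diameter below, 45 mm over the lid from 8 mm up. Loose, on the desk. Origin at the centre of its underside, z up.
- jar: Teal round jar with fixed screw lid, 58 mm high; 52 mm diameter below, 55 mm over the lid from 40 mm up. Loose, on the desk. Origin at the centre of its underside, z up.
- holder: Dark blue block for soldering tips, with a round dark hole in one face; 44 mm along its x (-21 to +23), 64 mm along its y (the long side), 50 mm high. Loose, on the desk, turned at random. Origin on its underside, z up.
- timer: Grey digital timer lying flat on the desk, 42 mm (x) by 62 mm (y) by 17 mm high. A bystander that may stand among the supplies; loose. Origin at the centre of its underside, z up.

How it is judged (in metres and radians):
At the end, for the whole second after the job is handed in: Within 15 mm per mat axis of their marks: tin in middle ring, jar in the square before the flask, holder in that before the dispenser (long side within 0.25 rad of front-to-back); tub on the tin, axes within 12 mm; all, flask and dispenser too, upright within 0.12 rad; supplies released, at rest (x of tin in the frame of mat between 0.035 and 0.065 m and y of tin in the frame of mat between -0.015 and 0.015 m and z of each of tin, jar, holder in the frame of mat below 0.009 m and horizontal distance between tub and tin below 0.012 m and z of tub in the frame of tin between 0.017 and 0.028 m and angle between the y axis of holder and the x axis of mat, either way round below 0.25 rad and ((y of flask in the frame of mat above 0.05 m and x of jar in the frame of mat between -0.065 and -0.035 m and y of jar in the frame of mat between 0.075 and 0.105 m and x of holder in the frame of mat between -0.065 and -0.035 m and y of holder in the frame of mat between -0.105 and -0.075 m) or (y of flask in the frame of mat below -0.05 m and x of jar in the frame of mat between -0.065 and -0.035 m and y of jar in the frame of mat between -0.105 and -0.075 m and x of holder in the frame of mat between -0.065 and -0.035 m and y of holder in the frame of mat between 0.075 and 0.105 m)) and angle between each of tin, tub, jar, holder, flask, dispenser's own z axis and vertical below 0.12 rad and linear speed of each of tin, tub, jar, holder below 0.02 m/s); the robot touches nothing.
It fails at once if the flask is moved more than 20 mm or toppled (distance of flask from where it was at the start of the episode above 0.02 m or angle between flask's own z axis and vertical above 0.4 rad).
It fails at once if the dispenser is moved more than 20 mm or toppled (distance of dispenser from where it was at the start of the episode above 0.02 m or angle between dispenser's own z axis and vertical above 0.4 rad).
It fails at once if the timer is moved more than 20 mm or toppled (distance of timer from where it was at the start of the episode above 0.02 m or angle between timer's own z axis and vertical above 0.4 rad).
It also fails if it takes over 120 s, if anything falls off the work surface, if the arm or the gripper's body presses on something with over 40 N, if the wrist force passes 120 N, or if a joint passes its speed limit or range.

## Working session

There is one attempt and no reset: what is moved stays moved. The work goes in short steps, each a Python script; the robot and the scene stay as the last script left them, time stands still between calls to the robot, and variables do not carry over. Pictures are saved under pics/ and viewed, at most 14 in all, crops included, and the job is handed in when it is done.

```bash
ls; mkdir -p pics; python3 - <<'E'
from plant import *
import cv2
for n in ["scene","side","wrist"]:
    print(n,camera_model(n)); cv2.imwrite(f"pics/{n}0.png",read_camera(n))
print(read_time(),read_position(),read_orientation())
E
```

```text
pics
scene {'fovy': 55.0487246655324, 'cx': 316.2028388312428, 'cy': 246.61203318617086, 'xyz': array([220.62270095, 619.06324976, 906.89483602]), 'orientation': array([-0.21135022, -0.08033552,  0.31966852,  0.92015723])}
side {'fovy': 50.79023162435237, 'cx': 323.35400494512794, 'cy': 247.8086176930764, 'xyz': array([ 434.32938995, -731.27258937,  996.31953321]), 'orientation': array([ 0.94265417,  0.32731138, -0.01844134, -0.06269198])}
wrist {'fovy': 62.9114387550811, 'cx': 322.20831578328546, 'cy': 240.06284637477899, 'xyz': array([ 240.85745059, -608.37042089,  382.04855233]), 'orientation': array([ 0.78403664, -0.11261189,  0.08787545, -0.60405547])}
0.15 [ 165.58396353 -627.9647942   231.77491808] [-9.58152357e-04  9.91699345e-01  1.28574778e-01 -1.31175908e-04]
```

View pics/scene0.png

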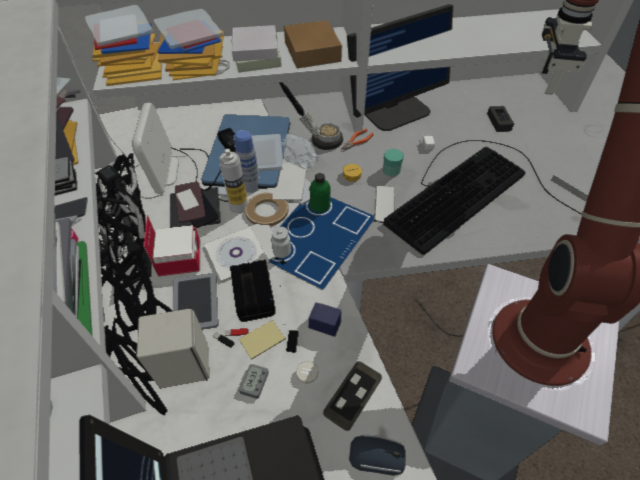

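View pics/side0.png

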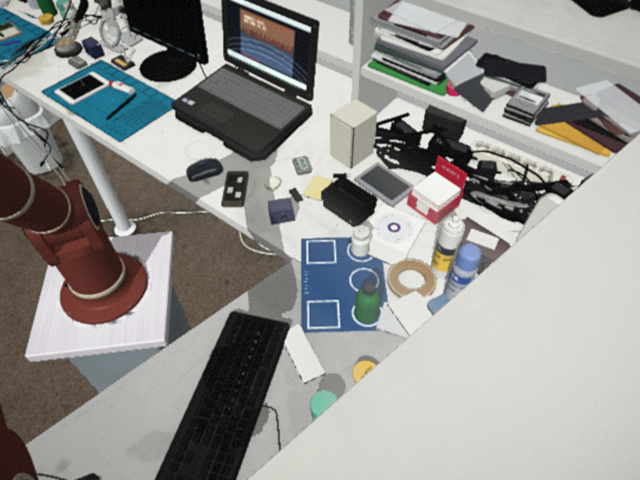

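The scene picture shows the flask at about (319,195), dispenser (281,242), tin (352,172), jar (393,162), holder (324,319), a probable tub (306,372) and the timer (253,380). The side view agrees. I'll enlarge these regions next.

```bash
python3 - <<'E'
import cv2
i=cv2.imread("pics/scene0.png")
c=i[140:290,230:430]; cv2.imwrite("pics/cA.png",cv2.resize(c,(800,600),interpolation=cv2.INTER_CUBIC))
c=i[290:410,220:380]; cv2.imwrite("pics/cB.png",cv2.resize(c,(800,600),interpolation=cv2.INTER_CUBIC))
E
cat > h.py <<'E'
from plant import *
import numpy as np, cv2
from scipy.spatial.transform import Rotation as R
def ray(cam,u,v,z,m=None):
    m=m or camera_model(cam); f=240/np.tan(np.radians(m['fovy']/2))
    w,x,y,zz=m['orientation']; r=R.from_quat([x,y,zz,w])
    d=r.apply([(u-m['cx'])/f,-(v-m['cy'])/f,-1]); o=np.array(m['xyz'])
    return o+d*(z-o[2])/d[2]
def proj(cam,p,m=None):
    m=m or camera_model(cam); f=240/np.tan(np.radians(m['fovy']/2))
    w,x,y,zz=m['orientation']; q=R.from_quat([x,y,zz,w]).inv().apply(np.array(p)-m['xyz'])
    return np.array([m['cx']-f*q[0]/q[2],m['cy']+f*q[1]/q[2]])
E
```

```text
(no output)
```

View pics/cA.png

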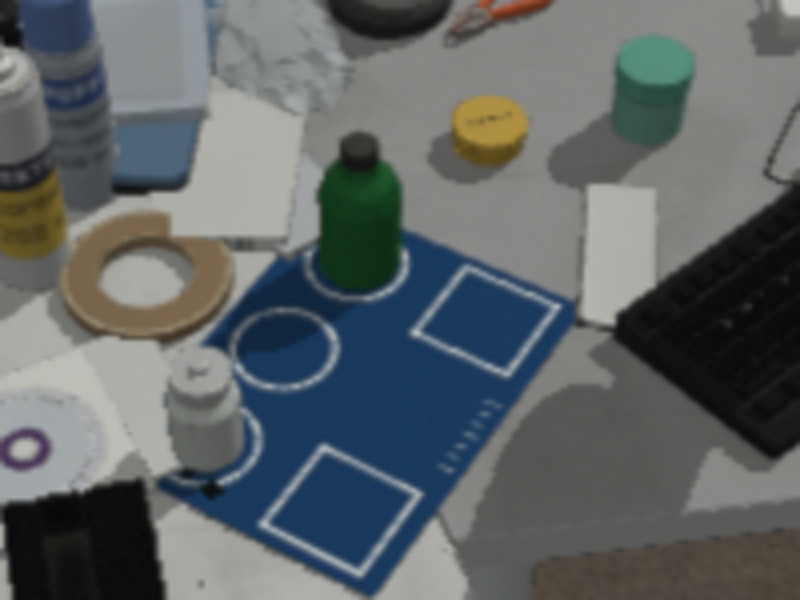

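View pics/cB.png

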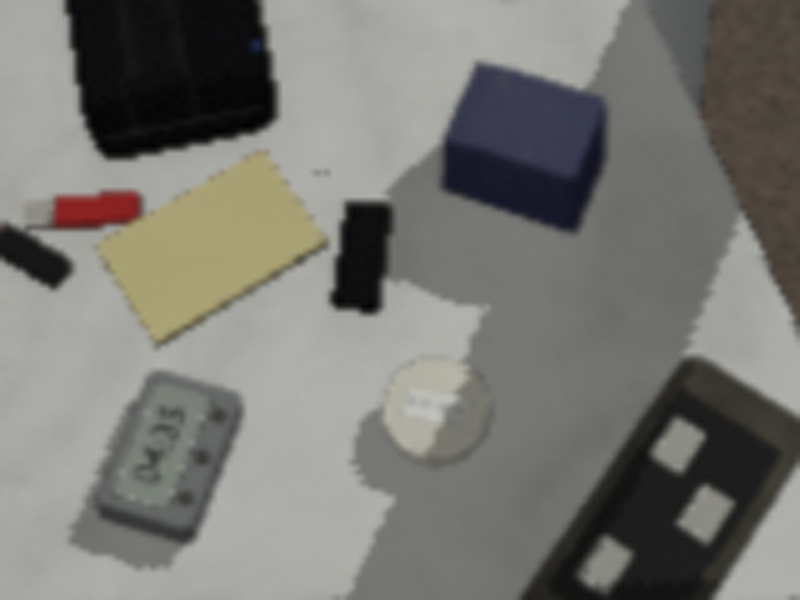

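Crop A: mat squares are clean, flask on the far ring, dispenser on the near ring. The tin top is at crop (490,123) and the jar top at (654,63). Crop B: the holder top corners are (480,63), (606,98), (580,185), (445,147), and the tub top is at (437,405).

```bash
cat > m.py <<'E'
from h import *
from scipy.optimize import least_squares
A=lambda x,y:((x+.5)/4-.5+230,(y+.5)/4-.5+140)
B=lambda x,y:((x+.5)/5-.5+220,(y+.5)/5-.5+290)
P=lambda f,x,y,z:ray('scene',*f(x,y),z)
s1=np.array([P(A,*p,3) for p in [(465,264),(562,306),(512,376),(411,333)]])
s2=np.array([P(A,*p,3) for p in [(322,445),(423,493),(363,577),(260,523)]])
c1,c2=s1.mean(0),s2.mean(0)
print('sq',c1.round(1),c2.round(1),np.linalg.norm(c1-c2), [np.linalg.norm(s[i]-s[i-1]).round(1) for s in(s1,s2) for i in range(4)])
print('edge dirs',[np.arctan2(*(s[b]-s[a])[[1,0]]).round(3) for s in(s1,s2) for a,b in((1,0),(2,3),(1,2),(0,3))])
print('ring',P(A,285,348,3).round(1))
for n,f,x,y,z in [('tin',A,490,122,22),('jar',A,654,63,58),('tub',B,438,405,16),('timer',B,170,455,17),('flask',A,360,150,108),('disp',A,199,366,78)]: print(n,P(f,x,y,z).round(1))
h=np.array([P(B,*p,50) for p in [(480,63),(606,98),(580,185),(445,147)]]); print('holder',h.round(1).tolist(),h.mean(0),[np.linalg.norm(h[i]-h[i-1]).round(1) for i in range(4)])
# side
for n,u,v,z in [('tin',366,370,22),('tub',273,182,16),('jar',323,400,58)]: print('side',n,ray('side',u,v,z).round(1))
E
python3 m.py
```

```text
sq [ 504.  -143.2    3. ] [522.3  36.1   3. ] 180.1431848684558 [np.float64(72.2), np.float64(73.6), np.float64(70.2), np.float64(74.0), np.float64(69.8), np.float64(72.5), np.float64(71.4), np.float64(73.4)]
edge dirs [np.float64(-0.101), np.float64(-0.074), np.float64(1.482), np.float64(1.477), np.float64(-0.091), np.float64(-0.113), np.float64(1.484), np.float64(1.47)]
ring [612.6 -63.5   3. ]
tin [ 570.5 -299.1   22. ]
jar [ 477.1 -366.1   58. ]
tub [417.2 285.6  16. ]
timer [504.4 351.7  17. ]
flask [ 600.1 -151.1  108. ]
disp [619.5  27.6  78. ]
holder [[463.8, 151.0, 50.0], [407.4, 143.3, 50.0], [399.9, 186.2, 50.0], [458.8, 194.6, 50.0]] [432.47463377 168.80875384  50.        ] [np.float64(43.8), np.float64(56.9), np.float64(43.5), np.float64(59.5)]
side tin [ 573.7 -298.2   22. ]
side tub [421.6 284.1  16. ]
side jar [ 476.  -363.6   58. ]
```

The mat fit is tight: the squares are 180.1 mm apart and the ring matches. Side and scene cameras agree within about 4 mm. Next I'll check the neighbouring objects and the shelf overhang, and test IK.

```bash
cat >> h.py <<'E'
YAW=-0.102; MC=np.array([562.9,-58.6])
def M(x,y): c,s=np.cos(YAW),np.sin(YAW); return MC+[c*x-s*y,s*x+c*y]
def Q(phi):  # tool down, closing line at angle phi
    a=(phi+np.pi/2)/2; return [0,np.cos(a),np.sin(a),0]
E
python3 - <<'E'
from m import *
print('---')
for n,f,x,y in [('clip',A if 0 else B,360,255),('phone near',B,690,360),('phone left',B,540,590),('timer c1',B,245,385),('timer c2',B,195,540),('can1 base',A,30,280),('can2 base',A,85,200),('tape L',A,65,275),('tape bot',A,140,335),('tapeR',A,232,270),('blackbox',A,150,490),('kbd corner',A,620,320),('kbd',A,800,200)]: print(n,P(f,x,y,0).round())
def pl(cam,a,b):
    o=camera_model(cam)['xyz']; n=np.cross(ray(cam,*a,0)-o,ray(cam,*b,0)-o); n/=np.linalg.norm(n); return n,n@o
n1,d1=pl('scene',(105,102),(345,72)); n2,d2=pl('side',(240,480),(640,130))
d=np.cross(n1,n2); d/=np.linalg.norm(d); p=np.linalg.lstsq(np.array([n1,n2]),np.array([d1,d2]),rcond=None)[0]
print('shelf edge dir',d.round(2),[ (p+d*(x-p[0])/d[0]).round() for x in(400,600,800)])
q0=read_qpos()
T={'tin':(570.5,-299),'jar':(477,-366),'tub':(418,285.5),'hold':(432,169),'ring':M(50,0),'sqR':M(-50,-90),'sqL':M(-50,90)}
for n,p in T.items():
  for z in (16,150):
    out=[]
    for k in range(8):
        q=manip.solve_ik([*p,z],Q(k*np.pi/4)); out.append('--' if q is None else f'{q[6]:.1f}')
    print(n,z,out)
E
```

```text
sq [ 504.  -143.2    3. ] [522.3  36.1   3. ] 180.1431848684558 [np.float64(72.2), np.float64(73.6), np.float64(70.2), np.float64(74.0), np.float64(69.8), np.float64(72.5), np.float64(71.4), np.float64(73.4)]
edge dirs [np.float64(-0.101), np.float64(-0.074), np.float64(1.482), np.float64(1.477), np.float64(-0.091), np.float64(-0.113), np.float64(1.484), np.float64(1.47)]
ring [612.6 -63.5   3. ]
tin [ 570.5 -299.1   22. ]
jar [ 477.1 -366.1   58. ]
tub [417.2 285.6  16. ]
timer [504.4 351.7  17. ]
flask [ 600.1 -151.1  108. ]
disp [619.5  27.6  78. ]
holder [[463.8, 151.0, 50.0], [407.4, 143.3, 50.0], [399.9, 186.2, 50.0], [458.8, 194.6, 50.0]] [432.47463377 168.80875384  50.        ] [np.float64(43.8), np.float64(56.9), np.float64(43.5), np.float64(59.5)]
side tin [ 573.7 -298.2   22. ]
side tub [421.6 284.1  16. ]
side jar [ 476.  -363.6   58. ]
---
clip [482. 233.   0.]
phone near [335. 216.   0.]
phone left [350. 331.   0.]
timer c1 [497. 307.   0.]
timer c2 [483. 373.   0.]
can1 base [797. -46.   0.]
can2 base [ 803. -127.   -0.]
tape L [778. -60.   0.]
tape bot [705. -35.   0.
[... 507 characters left out ...]
3']
tub 16 ['-0.9', '-0.4', '0.2', '0.6', '1.4', '-2.8', '-2.2', '-1.4']
tub 150 ['-1.3', '-0.7', '0.1', '0.9', '1.7', '-2.4', '-2.6', '-2.1']
hold 16 ['-0.5', '0.2', '0.8', '0.8', '1.5', '-2.6', '-1.8', '-1.2']
hold 150 ['-1.0', '-0.4', '0.4', '1.1', '1.9', '-2.2', '-2.3', '-1.6']
ring 16 ['-0.3', '0.3', '1.0', '1.5', '-2.6', '-2.0', '-1.5', '-0.9']
ring 150 ['-0.2', '0.4', '1.1', '1.7', '-2.8', '-2.2', '-1.5', '-0.9']
sqR 16 ['-0.2', '0.4', '1.1', '1.5', '-2.4', '-1.8', '-1.3', '-0.8']
sqR 150 ['-0.1', '0.6', '1.3', '1.8', '-2.6', '-2.0', '-1.4', '-0.7']
sqL 16 ['-0.4', '0.2', '0.7', '1.1', '-2.7', '-2.2', '-1.6', '-1.0']
sqL 150 ['-0.5', '0.2', '0.9', '1.4', '2.2', '-2.4', '-1.8', '-1.1']
```

```bash
python3 - <<'E'
from h import *
E=lambda x,z:(x,-370+(x-600)*.69,z)
s=cv2.imread('pics/scene0.png'); d=cv2.imread('pics/side0.png')
for im,c in((s,'scene'),(d,'side')):
    for x in range(300,801,100):
        u=proj(c,E(x,282)).astype(int); print(c,x,u); cv2.circle(im,tuple(map(int,u)),2,(0,0,255),-1)
a=cv2.resize(s[0:200,60:460],(800,400),interpolation=cv2.INTER_CUBIC); b=cv2.resize(d[280:480,200:600],(400,200))
o=np.zeros((600,800,3),np.uint8); o[:400]=a; o[400:,:400]=b; o[400:,400:720]=cv2.resize(cv2.imread('pics/wrist0.png'),(320,200))
cv2.imwrite('pics/shelf.png',o)
E
```

```text
scene 300 [497  57]
scene 400 [451  61]
scene 500 [405  66]
scene 600 [357  70]
scene 700 [309  75]
scene 800 [259  79]
side 300 [206 511]
side 400 [280 445]
side 500 [344 388]
side 600 [400 339]
side 700 [450 295]
side 800 [493 256]
```

View pics/shelf.png

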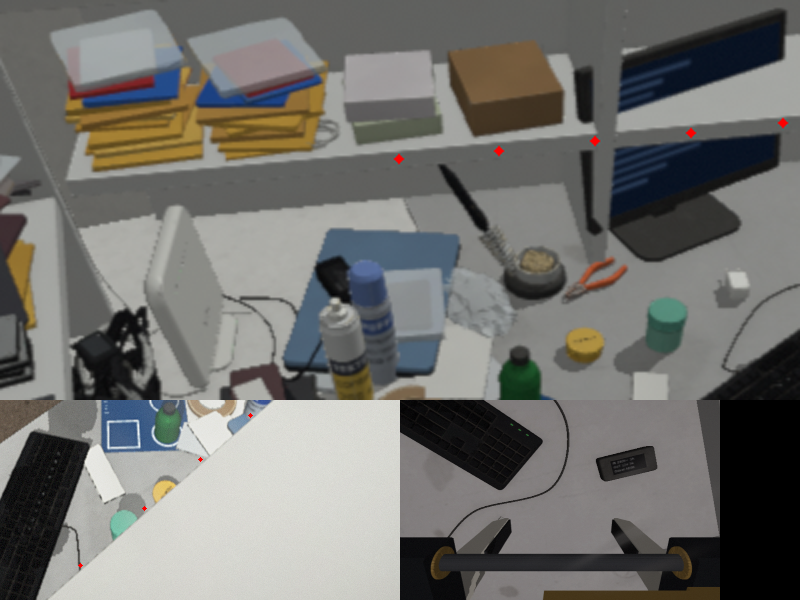

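The lower shelf's front edge and the side view's white board look like two parallel shelves. The foot of the upright panel at scene pixel (363,131) should give the unit's front plane.

```bash
python3 - <<'E'
from h import *
f=ray('scene',363,131,0); print('foot',f.round())
d=np.array([.82,.57,0]);n=np.array([.57,-.82,0]); n/=np.linalg.norm(n)
for c,u,v in[('scene',350,83),('scene',357,70),('scene',310,75),('side',366,370),('side',323,407)]:
    o=camera_model(c)['xyz']; r=ray(c,u,v,0)-o; t=n@(f-o)/(n@r); print(c,(o+t*r).round())
for k,p in {'tin':(570,-299,0),'jar':(477,-366,0)}.items(): print(k,n@(f-np.array(p)))
E
```

```text
foot [ 620. -502.   -0.]
scene [ 661. -474.  172.]
scene [ 646. -485.  211.]
scene [ 754. -409.  209.]
side [ 476. -603.  707.]
side [ 447. -623.  710.]
tin 195.59383514234486
jar 193.66122435430793
```

The shelf is about 195 mm clear of the tin and jar, so I'll move now, starting with the tin.

```bash
cat >> h.py <<'E'
def pick(p,phi,z,hi=190,pic=None):
    manip.reach([*p,hi],Q(phi)); manip.grip(1.0)
    if pic: cv2.imwrite(f'pics/{pic}.png',read_camera('wrist'))
    s=manip.move_linear([*p,z+30],velocity=200); s=manip.move_linear([*p,z],velocity=60,stop_force=12)
    print('down',s,read_position().round(1)); manip.grip(0.0)
    print('width',read_grip_width()*93,'force',read_grip_force())
    manip.move_linear([*p,hi],velocity=150); print('lifted width',read_grip_width()*93,'t',read_time())
def place(p,phi,z,hi=190):
    manip.reach([*p,hi],Q(phi)); manip.move_linear([*p,z+30],velocity=200)
    s=manip.move_linear([*p,z],velocity=40,stop_force=8); manip.hold(0.2)
    print('placed',s,read_position().round(1),'width',read_grip_width()*93)
    manip.grip(1.0); manip.move_linear([*p,hi],velocity=120); print('t',read_time())
E
python3 - <<'E'
from h import *
pick((572,-299),0.607,17,pic='tin')
E
```

```text
down False [ 572.1 -298.9   16.8]
width 54.17721192045842 force 30.000275373458862
lifted width 54.310906603012725 t 5.8417
```

```bash
python3 - <<'E'
from h import *
p=M(50,0); print(p)
place(p,YAW,20)
# look from a stand-off
m=camera_model('wrist'); cv2.imwrite('pics/w_tin.png',read_camera('wrist'))
cv2.imwrite('pics/s_tin.png',read_camera('scene')); print(m)
E
```

```text
[612.64012543 -63.6911612 ]
placed True [612.  -63.6  20. ] width 54.229596617175375
t 10.95
{'fovy': 62.9114387550811, 'cx': 322.20831578328546, 'cy': 240.06284637477899, 'xyz': array([620.20222604,  14.26857295, 339.52422121]), 'orientation': array([ 0.98842562, -0.1428204 ,  0.01035788, -0.05009826])}
```

View pics/w_tin.png

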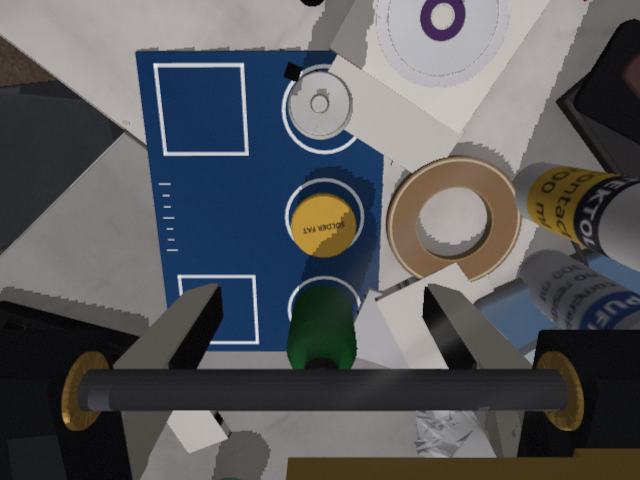

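The wrist view shows the tin in the middle ring, top centre about (323.5,226). The flask and dispenser are undisturbed, and the squares are visible.

```bash
python3 - <<'E'
from h import *
m=dict(fovy=62.9114387550811,cx=322.208,cy=240.063,xyz=np.array([620.202,14.2686,339.524]),orientation=np.array([0.98842562,-0.1428204,0.01035788,-0.05009826]))
print('tin',ray('w',323.5,226,25,m).round(1))
for n,pts in dict(ring=[(325,217)],sqL=[(153,64),(244,64),(248,155),(164,155)]).items():
    P=np.array([ray('w',*p,3,m) for p in pts]); print(n,P.mean(0).round(1),P.round(1).tolist())
print(M(-50,90),M(50,0))
s=cv2.imread('pics/s_tin.png'); hs=cv2.cvtColor(s,cv2.COLOR_BGR2HSV)[180:260,270:340]
k=cv2.inRange(hs,(18,120,80),(35,255,255)); ys,xs=np.nonzero(k); print(xs.min()+270,xs.max()+270,ys.min()+180,ys.max()+180)
print('scene pred tin top centre',proj('scene',[*M(50,0),25]))
E
```

```text
tin [611.1 -66.   25. ]
ring [612.6 -63.7   3. ] [[612.6, -63.7, 3.0]]
sqL [521.8  34.8   3. ] [[489.5, 73.6, 3.0], [561.3, 66.1, 3.0], [553.5, -3.9, 3.0], [483.0, 3.3, 3.0]]
[522.32396473  36.02338697] [612.64012543 -63.6911612 ]
291 311 214 232
scene pred tin top centre [300.54979879 220.92174258]
```

```bash
python3 - <<'E'
from h import *
pick((419,285.2),1.5708,16,pic='tub')
place((611.5,-65.5),YAW,41)
m=camera_model('wrist'); cv2.imwrite('pics/w_tub.png',read_camera('wrist')); np.save('wm.npy',m,allow_pickle=True)
E
```

```text
down False [418.9 285.3  15.8]
width 43.80927328644611 force 30.00016987323761
lifted width 44.18600242592629 t 16.4583
placed False [611.6 -65.5  40.9] width 44.41352719037803
t 22.1083
```

View pics/w_tub.png

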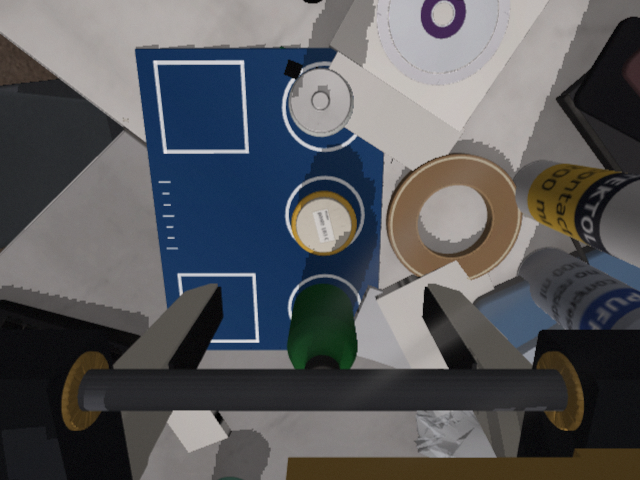

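The tub sits on the tin, nearly concentric (tub about (323.5,225.5), tin about (323,223)). Next is the jar, then a close look at the holder.

```bash
python3 - <<'E'
from h import *
pick((476.8,-365.2),0.607,20)
place(M(-50,-90),YAW+np.pi/2,23.3)
manip.reach([480,169,260],Q(0.14+np.pi/2))
m=camera_model('wrist'); im=read_camera('wrist'); cv2.imwrite('pics/w_hold.png',im); np.save('wm.npy',m,allow_pickle=True); print(m['xyz'],proj('wrist',[432,169,50]))
cv2.imwrite('pics/s_jar.png',read_camera('scene'))
E
```

```text
down False [ 476.8 -365.1   19.8]
width 54.4800080459128 force 30.000138580799103
lifted width 54.466251577884016 t 27.1
placed True [ 503.4 -142.9   23.1] width 54.34892435648433
t 32.1333
[402.0596866  156.32585118 409.80944284] [332.68160394 161.51857192]
```

View pics/w_hold.png

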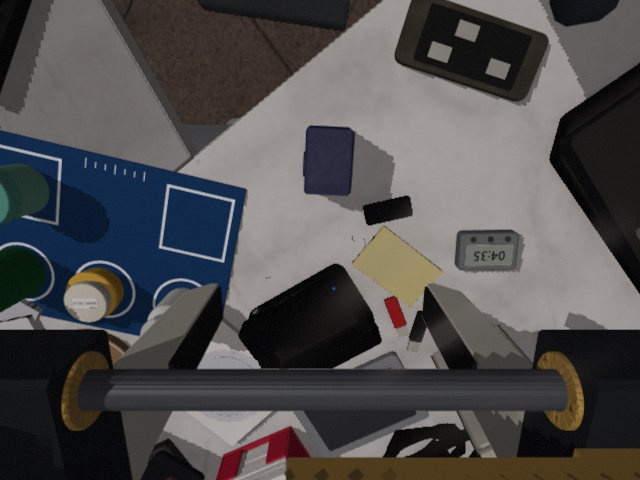

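```bash
python3 - <<'E'
import cv2,numpy as np
i=cv2.imread("pics/w_hold.png")[110:210,270:400]; i=cv2.convertScaleAbs(i,alpha=1.8,beta=10)
cv2.imwrite("pics/cH.png",cv2.resize(i,(780,600),interpolation=cv2.INTER_CUBIC))
E
```

```text
(no output)
```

View pics/cH.png

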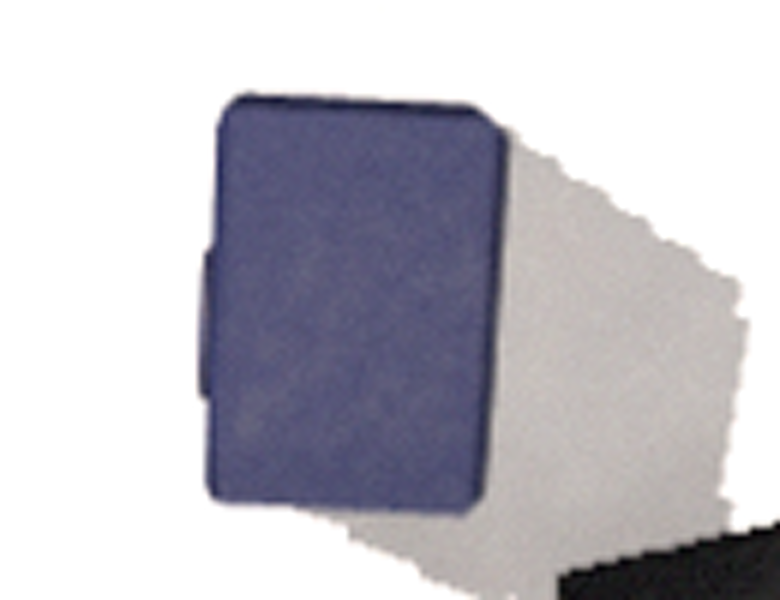

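The enlarged crop shows the holder top face with corners about (220,100), (503,112), (487,513), (207,500). The hole boss is on the side facing the mat, so the holder stands upright.

```bash
python3 - <<'E'
from h import *
m=np.load('wm.npy',allow_pickle=True).item()
P=np.array([ray('w',270+(x+.5)/6-.5,110+(y+.5)/6-.5,50,m) for x,y in[(220,100),(503,112),(487,513),(207,500)]])
print(P.round(1).tolist(),P.mean(0),[np.linalg.norm(P[i]-P[i-1]).round(1) for i in range(4)])
for a,b in((0,3),(1,2)): print(np.arctan2(*(P[b]-P[a])[[1,0]]))
E
```

```text
[[404.9, 141.7, 50.0], [400.9, 183.1, 50.0], [459.9, 190.1, 50.0], [463.8, 147.1, 50.0]] [432.35081144 165.51597721  50.        ] [np.float64(59.2), np.float64(41.6), np.float64(59.4), np.float64(43.2)]
0.09145624030904694
0.117533523756598
```

```bash
python3 - <<'E'
from h import *
pick((433,166.5),0.115+np.pi/2,23)
place(M(-50,90),YAW+np.pi/2,26.3)
manip.reach([480,20,300],Q(YAW+np.pi/2))
m=camera_model('wrist'); cv2.imwrite('pics/w_end.png',read_camera('wrist')); np.save('wm.npy',m,allow_pickle=True)
cv2.imwrite('pics/s_end.png',cv2.resize(read_camera('scene')[140:290,230:430],(800,600),interpolation=cv2.INTER_CUBIC))
E
```

```text
down False [432.9 166.6  22.8]
width 43.761451499723776 force 29.835201501846313
lifted width 43.410619451752346 t 37.675
placed True [521.8  35.9  26. ] width 44.042102660450475
t 42.575
```

View pics/s_end.png

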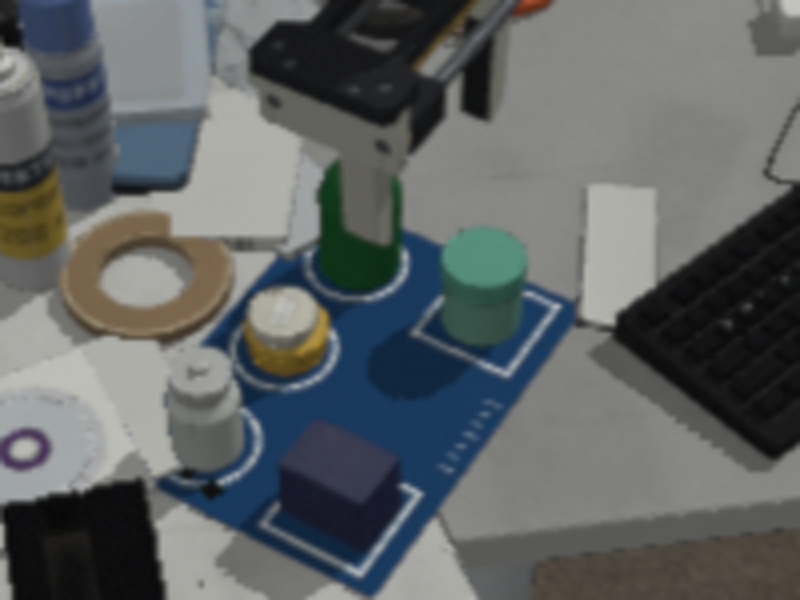

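View pics/w_end.png

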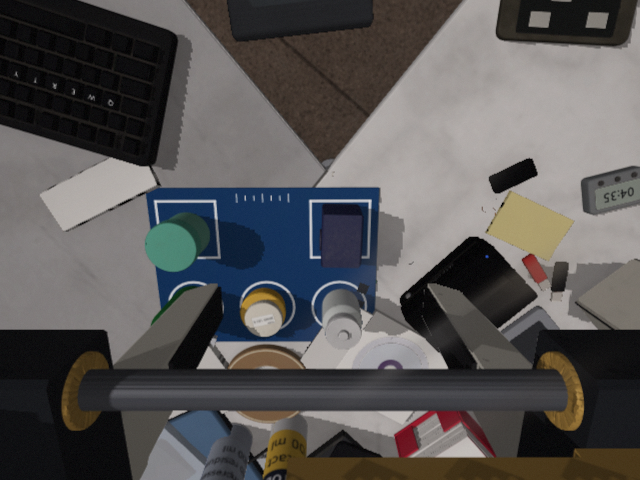

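Both views show everything on its mark. A quick numeric check of the tops will confirm it.

```bash
python3 - <<'E'
from h import *
m=np.load('wm.npy',allow_pickle=True).item()
c,s=np.cos(YAW),np.sin(YAW); tm=lambda p:(np.array([[c,s],[-s,c]])@(p[:2]-MC)).round(1)
A=lambda x,y:((x+.5)/4-.5+230,(y+.5)/4-.5+140)
for n,u,v,z in[('jar',171.5,249,61),('hold',341.5,235,53),('tub',263,320,41),('mark L ref',340,229,3),('mark R ref',187,229.5,3)]: print('w',n,tm(ray('w',u,v,z,m)))
for n,x,y,z in[('jar',484,256,61),('tub',284,312,41),('hold',340,462,53)]: print('s',n,tm(ray('scene',*A(x,y),z)))
E
```

```text
w jar [-45.9 -88.5]
w hold [-58.7  88.8]
w tub [46.8 -0.1]
w mark L ref [-52.   89.4]
w mark R ref [-51.5 -91.1]
s jar [-45.1 -88.9]
s tub [47.6  2.2]
s hold [-51.1  92.6]
```

```bash
python3 -c "
from plant import *
print(manip.hand_in(), read_time())"
```

```text
the job is handed in; nothing more can be done
the job is handed in; nothing more can be done
```

I placed all four supplies and handed the job in (no verdict shown); camera checks put the tin, tub, jar and holder within about 9 mm of their marks (limit 15 mm), with the flask, dispenser and timer left untouched.

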